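# Turn the tube rotator to its loading position

### The job

The tube rotator's drive is off and its empty fork hangs low: turn the star wheel by pushing its arms one after another with the fingertips, either way round, until the fork arm points straight up, ready to be loaded. Only push the arms, gently; do not grip or lift anything. Keep the rotator standing where it is and leave the other things on the bench alone.

Things in the scene. Friction and masses are not known exactly. Their poses are not given: they have to be found in the camera images.
- rotator: Tube rotator standing loose on rubber feet, 1.7 to 2.6 kg. Base plate 130 (x) x 160 (y) mm, top at z 20 mm; white drive housing 60 x 100 mm, x from -3 to +57 mm, top at z 168 mm. Origin: centre of the underside, on the bench. Its -x axis is the front with the wheel (faces the robot, yawed up to 20 degrees); its y axis points left in the wheel's plane.
- wheel (a joint): Turn of the star wheel about its level axle (the rotator's x axis), rad. 0 or 2 pi = fork straight up; grows clockwise as the robot sees it (top moves right, -y). Turns either way, no stops; friction of 0.08 N m holds it wherever it is left, no coasting. Starts at 2.2 to 4.08 rad (fork low). The arms are smooth; one leaning far towards the finger is hard to start: push one near the top, following it to about 45 degrees past upright.
- hub (a point): Wheel centre in the plane of the arms, 140 mm above the bench, 45 mm in front of the rotator's origin. No rim: five arms, 72 degrees apart, stand out in one plane from a 52 mm hub disc 20 mm thick, to 97 mm from the axle. Four are up to 20 mm thick and end in a capped sample tube; the fifth is the empty fork. Fingertips 48 mm above hub height meet only arms within 60 degrees of straight up.
- fork_tip (a point): Middle of the open end of the fork arm, 97 mm from the axle; its own z axis points outward along the arm. The fork is aluminium, U-shaped, with two 8 mm round prongs 24 mm apart centre to centre (32 mm over all, in the wheel's plane, 16 mm gap); it is the only arm without a tube.
- tube_rack: Bystander: red flat tube rack, 67 x 226 x 28 mm, lying left of the rotator, long side pointing away from the robot. Origin: centre of its underside.
- pcr_plate: Bystander: grey well plate, 86 x 128 x 32 mm, at the front left. Origin: centre of its underside.
- wide_bottle: Bystander: clear bottle with white cap, 62 mm across, 102 mm tall, right of the rotator. Origin: centre of its underside.
- jar_0: Bystander: white jar with yellow screw lid, 65 mm across, 84 mm tall, right of the rotator. Origin: centre of its underside.
- pipette_bench: Bystander: dark pipette lying at the front edge, about 68 x 232 x 33 mm. Origin: centre of its underside.
- timer: Bystander: small bench timer, 70 x 62 x 18 mm, at the front right. Origin: centre of its underside.
- conical_0: Bystander: capped tube lying flat, 21 mm thick, 120 mm long, at the front right. Origin: centre of its underside.

How it is judged:
By the outcome, as a careful person would: the job done as asked, in the order asked, and still so for the second after the job is handed in, with the robot touching nothing.
It also fails if it takes over 51 s, if anything falls off the work surface, if the arm or the gripper's body presses on something with over 40 N, if the wrist force passes 120 N, or if a joint passes its speed limit or range.

### The arm

A 6-joint arm with a two-finger parallel gripper is mounted at the origin on a cart in front of the work surface, level with it; the furniture and walls round the work are solid. World frame = base frame: x ahead of the robot, y to its left, z up, the work surface at z = 0. Lengths are in m, angles in rad, forces in N, time in s.
With the tool pointing down it reaches from about 0.4 to 0.825 m from the base axis. Payload 7 kg.
Tool frame: the origin (TCP) lies between the finger pads; the fingertips stand 8 mm ahead of it and the grasp point (between the pads) lies 11 mm behind it (arm.finger_overhang is the distance from the TCP to the fingertips, in m); z points along the fingers, y is the line along which they close (so a half turn about z gives the same grasp; the last joint's range is limited). The gripper opens to 88 mm and grips with 3 to 60 N. Pads are 19 mm wide; open, the fingers measure 130 mm over their backs; the gripper's body (78 mm by 193 mm) begins 47 mm behind the grasp point.
Start: joints at [1.629, 0.359, 0.012, 0, -1.224, -0.288], TCP at [0.154, 0.657, 0.235] pointing down, gripper open.
Joint ranges: [-3.07, 3.07], [-1.43, 2.12], [-1.02, 1.25], [-3.03, 1.67], [-3.05, -0], [-3.03, 3.03]. Speed limits (rad/s): [2.39, 2.39, 3.01, 3.14, 3.14, 3.14].

### API

Orientations are given as [roll, pitch, yaw] about the fixed x, y, z axes, in that order (R = Rz(yaw) Ry(pitch) Rx(roll)).
In Python, from station import arm gives the robot as it stands.
- The arm moves only by the tool move_arm, never from a script. Its argument "rows" is text: rows parted by semicolons, each of 7 numbers parted by spaces: the turn, a rotation vector about the tool's x, y, z in degrees, then the shift along the tool's x, y, z in m, then the finger opening in m, from 0 to 0.0876. A call has 1 to 8 rows; each row shifts and turns the commanded pose from where the row before left it, along the tool's axes as they then stand; what a row does not reach is not made up. A row lasts 1/8 s, in which the tool goes at most 62.5 mm and 10.7 degrees, less where a joint would pass 70% of its speed; a pose out of reach is approached as far as the arm can. A call is refused whole if a number of a shift passes 0.0625 or a number of a turn 10.7, either way. A call with a gripper value outside its range is refused whole. The fingers move at their own pace and stop on an object; "squeeze" is the grip in N (left out, the last holds). Time passes only in rows, so rows that do not move let the fingers close. It gives the time, the measured TCP pose, the force, the opening and the grip force at its end, in the units of the state.
- arm.get_state(): the state, without advancing time (a new reading comes with each control period).
- arm.grab_frame(name): name is "scene" or "top"; returns (picture, depth): 384x512x3 uint8, blue, green, red; 384x512 float32, m along the optical axis (not along the pixel's ray), 0 where there is no reading.
- arm.camera_model(name): a dict with "mtx" (3x3 intrinsics, pixels), "camera_from_world" (4x4, takes a point from world to camera coordinates). Camera axes: x right, y down, z forward; pixel columns grow to the right and rows downward; lengths in m; the calibration is good to about 2 mm. A picture is of the moment at which its call begins. camera_model takes no time and is no camera call.
- arm.job_done(): hands the job in; it is judged then, once.
The state is a dict: "t": time; "q": joint angles; "qd": joint speeds; "joint_efforts": joint torques, N m; "eef_pos": TCP position; "ee_rot": TCP orientation; "force": force on the tool from outside, world axes, zero at the start; "moment": the same for the moment, N m; "width": finger opening in m; "gripper_force": force on a finger pad.
Only numpy, scipy, OpenCV 4.12 (cv2) and the standard library are available. Lean on these libraries where they do the work, as an engineer would, in place of code of your own. Each camera call takes 0.05 s, during which the arm holds its last target. There are 200 camera calls.

## Working session

There is one attempt and no reset: what is moved stays moved. The work goes in short steps, Python scripts to look and compute and a tool call to move; the robot and the scene stay as the last step left them, time stands still between calls to the robot, and variables do not carry over. Pictures are saved under pics/ and viewed, at most 10 in all, crops included, and the job is handed in when it is done.

Besides the shell and the picture viewer there is one more tool, called after "Call:" as name(argument=value, ...), one argument or row to a line, values as JSON. move_arm: Moves the arm, as the interface text tells. Its arguments: {"type":"object","properties":{"rows":{"type":"string"},"squeeze":{"type":"number"}},"required":["rows"]}

```bash
mkdir -p pics; cat > h.py <<'E'
import numpy as np,cv2
from station import arm
def grab(n,f=None):
    p,d=arm.grab_frame(n)
    if f: cv2.imwrite('pics/'+f,p)
    np.savez('/tmp/'+n,p=p,d=d); return p,d
def cloud(n,d):
    m=arm.camera_model(n);K=m['mtx'];T=np.linalg.inv(m['camera_from_world'])
    v,u=np.mgrid[:384,:512]
    P=np.stack([(u-K[0,2])/K[0,0]*d,(v-K[1,2])/K[1,1]*d,d,np.ones_like(d)],-1)
    return (P@T.T)[...,:3]
E
python3 - <<'E'
from h import *
a,d=grab('scene'); b,e=grab('top')
cv2.imwrite('pics/a.png',cv2.resize(a,(768,576),interpolation=2)); cv2.imwrite('pics/b.png',cv2.resize(b,(768,576),interpolation=2))
for n in('scene','top'):
    m=arm.camera_model(n);print(np.round(m['mtx'],1).tolist(),np.round(np.linalg.inv(m['camera_from_world']),3).tolist())
s=arm.get_state();print({k:np.round(v,3) for k,v in s.items()})
E
```

```text
[[376.7, 0.0, 255.9], [0.0, 376.7, 192.7], [0.0, 0.0, 1.0]] [[0.657, -0.476, 0.585, -0.208], [-0.754, -0.416, 0.508, -0.684], [0.002, -0.775, -0.632, 0.928], [0.0, 0.0, 0.0, 1.0]]
[[348.1, 0.0, 255.7], [0.0, 348.1, 190.3], [0.0, 0.0, 1.0]] [[-0.019, -0.998, 0.062, 0.427], [-1.0, 0.02, 0.004, -0.079], [-0.005, -0.062, -0.998, 1.256], [0.0, 0.0, 0.0, 1.0]]
{'t': np.float64(0.1), 'q': array([ 1.629,  0.359,  0.011, -0.   , -1.224, -0.288]), 'qd': array([-0.   , -0.002,  0.003,  0.002, -0.   , -0.001]), 'joint_efforts': array([-2.0000e-03, -5.8416e+01,  2.9375e+01,  7.0160e+00,  1.0000e-02,
       -0.0000e+00]), 'eef_pos': array([0.154, 0.657, 0.234]), 'ee_rot': array([ 3.14, -0.  , -0.23]), 'force': array([ 0.411, -0.277,  0.006]), 'moment': array([-0.014,  0.024,  0.015]), 'gripper_force': np.float64(0.0), 'width': np.float64(0.088)}
```

View pics/a.png

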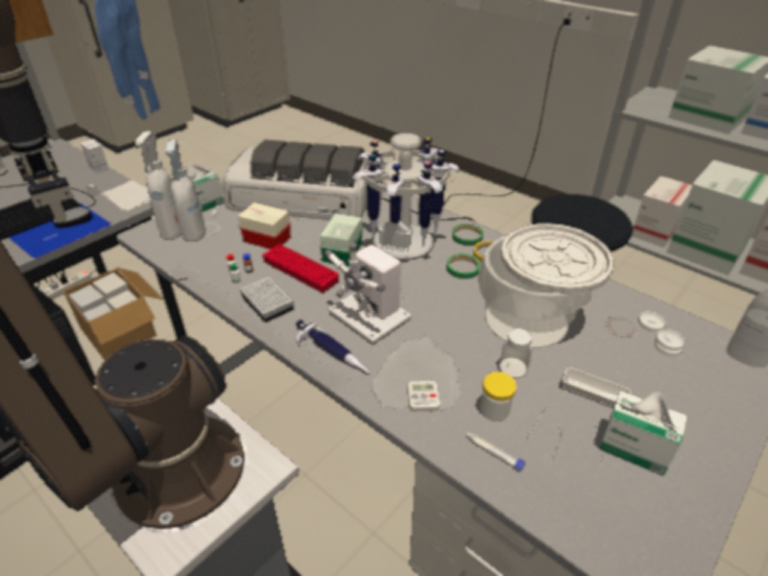

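View pics/b.png

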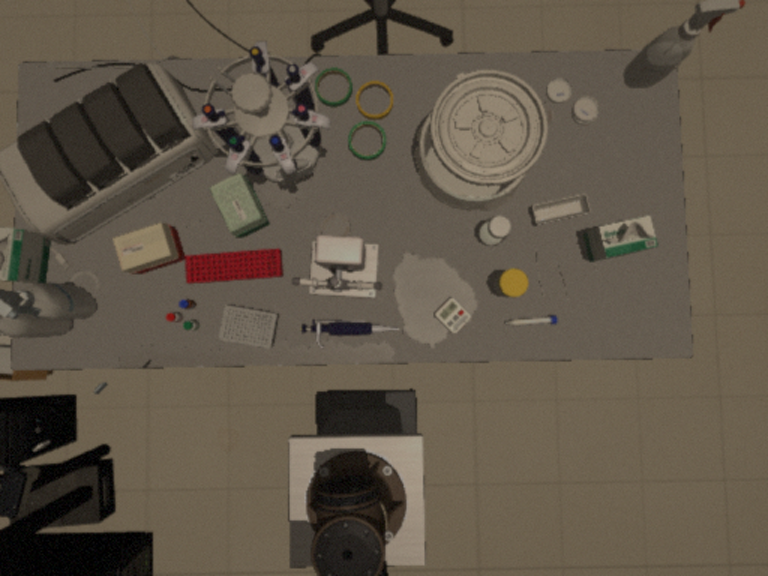

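The rotator is at about (340,265) in the enlarged top view and (370,290) in the scene view, with its wheel facing the robot. Next I'll crop closer and measure it from the depth.

```bash
python3 - <<'E'
from h import *
A=np.load('/tmp/scene.npz');B=np.load('/tmp/top.npz')
a=cv2.resize(A['p'][155:230,205:285],None,fx=7,fy=7,interpolation=2);cv2.imwrite('pics/c.png',a)
b=cv2.resize(B['p'][145:210,185:265],None,fx=7,fy=7,interpolation=2);cv2.imwrite('pics/d.png',b)
for n,D in(('top',B),('scene',A)):
    P=cloud(n,D['d']); Q=P.reshape(-1,3)
    roi=(abs(Q[:,0]-.55)<.2)&(abs(Q[:,1]+.06)<.14)
    h=Q[roi&(Q[:,2]>.158)&(Q[:,2]<.18)]; 
    print(n,'housing',len(h),h.mean(0).round(4),cv2.minAreaRect(h[:,:2].astype(np.float32)))
    g=Q[roi&(Q[:,2]>.014)&(Q[:,2]<.03)]
    if len(g): print('base',len(g),cv2.minAreaRect(g[:,:2].astype(np.float32)))
E
```

```text
top housing 866 [ 0.5773 -0.0109  0.1673] ((0.5902764201164246, -0.06985816359519958), (0.165333092212677, 0.3476043939590454), 33.23390197753906)
base 915 ((0.4979557991027832, -0.0396077036857605), (0.21675363183021545, 0.28782474994659424), 12.276315689086914)
scene housing 513 [ 0.5662 -0.0122  0.1665] ((0.58724045753479, -0.07010406255722046), (0.16929207742214203, 0.3462425768375397), 31.975383758544922)
base 983 ((0.5418235063552856, -0.05901673436164856), (0.3655429780483246, 0.2790907323360443), 0.22273443639278412)
```

View pics/c.png

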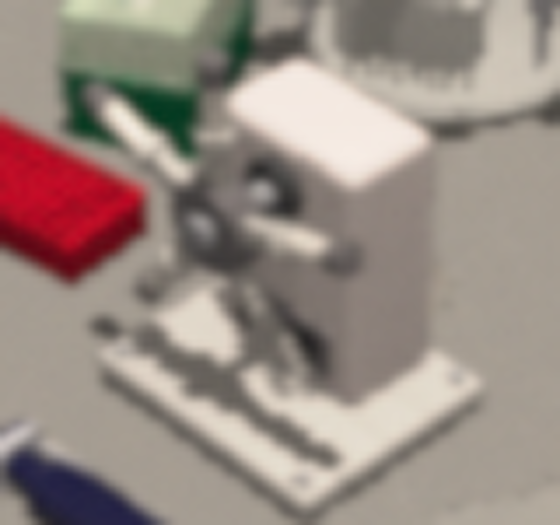

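View pics/d.png

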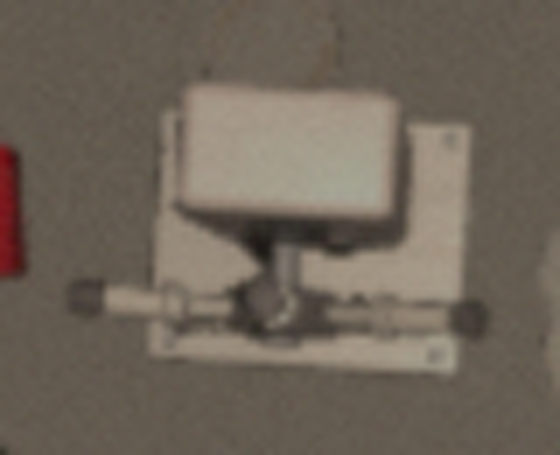

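```bash
cat > fit.py <<'E'
from h import *
from scipy.optimize import minimize
def house(D,n='top'):
    P=cloud(n,D); m=((P[...,2]>.16)&(P[...,2]<.175)&(abs(P[...,0]-.57)<.07)&(abs(P[...,1]+.01)<.1)).astype(np.uint8)
    k,l,s,c=cv2.connectedComponentsWithStats(m); i=1+np.argmax(s[1:,4])
    return cv2.minAreaRect(P[l==i][:,:2].astype(np.float32)),P[l==i].mean(0)
def wheel(C,yaw,n,D,p=False):
    # origin hub, ex rotator x, ey
    ex=np.array([np.cos(yaw),np.sin(yaw),0]);ey=np.array([-ex[1],ex[0],0])
    Q=cloud(n,D).reshape(-1,3)-C
    x=Q@ex;y=Q@ey;z=Q[:,2];r=np.hypot(y,z)
    k=(abs(x)<.017)&(r>.035)&(r<.112)
    return x[k],y[k],z[k],r[k]
def score(th,data):
    # arm angle from up, clockwise toward -y
    s=0
    for x,y,z,r in data:
        a=np.arctan2(-y,z); dd=(a-th+np.pi/5)%(2*np.pi/5)-np.pi/5
        s+=np.minimum(abs(r*np.sin(dd)),.015).sum()
    return s
E
python3 - <<'E'
from fit import *
A=np.load('/tmp/scene.npz')['d'];B=np.load('/tmp/top.npz')['d']
for n,d in(('top',B),('scene',A)): print(n,house(d,n))
(c,(w,h),an),mean=house(B)
yaw=np.deg2rad(an if w<h else an-90); yaw=(yaw+np.pi/4)%(np.pi/2)-np.pi/4
ex=np.array([np.cos(yaw),np.sin(yaw)])
O=np.array(c)-.027*ex; C=np.r_[O-.045*ex,.14]; print('yaw',np.rad2deg(yaw),'O',O,'hub',C)
data=[]
for n,d in(('top',B),('scene',A)):
    x,y,z,r=wheel(C,yaw,n,d); data.append((x,y,z,r))
    a=np.rad2deg(np.arctan2(-y,z))%360; print(n,len(x),x.mean()); print(np.histogram(a,24,(0,360))[0])
ths=np.deg2rad(np.arange(0,72,1)); s=[score(t,data) for t in ths]; print(np.rad2deg(ths[np.argmin(s)]),min(s),np.mean(s))
s=[[score(t,[q]) for t in ths] for q in data];print(np.argmin(s,1))
for n in('scene','top'):
    m=arm.camera_model(n);K=m['mtx'];T=m['camera_from_world']
    q=T[:3,:3]@C+T[:3,3];q=K@q;print(n,q[:2]/q[2])
E
```

```text
top (((0.5727418065071106, 0.018518760800361633), (0.09982500225305557, 0.059351325035095215), 85.01395416259766), array([0.57196537, 0.01805984, 0.16738325]))
scene (((0.5718855261802673, 0.017868075519800186), (0.1009640321135521, 0.05864148214459419), 85.351318359375), array([0.5690757 , 0.01353965, 0.16649548]))
yaw -4.986045837402344 O [0.54584398 0.02086542] hub [0.50101426 0.02477651 0.14      ]
top 243 -0.0002282780783615763
[29  0  0  1 89  3  0  0  0  5  0  0  0  0 12  1  0  0  0 90  4  0  0  9]
scene 354 -0.002247692842410291
[66  0  0  0 62 12  0  0 21 45 14  0  0  8 32  1  0  0  3 70  5  0  0 15]
2.0 3.2579412048777305 7.230804590058262
[2 2]
scene [235.03994134 186.07957053]
top [224.6197586  189.49856743]
```

The wheel's arms stand at 2, 74, 146, 218 and 290° clockwise. The fork, whose two prongs show at the lower right in the crop around (280,335), is the 146° arm. The hub is at (0.501, 0.025) and the yaw is -5°. I'll turn it counter-clockwise (top to the left), starting with the fingers to the right of the upright arm.

Call:
move_arm(
  rows="0 0 -8.2 0 0 -0.06 0; 0 0 0 0.0336 0.0487 0 0; 0 0 0 0.0336 0.0487 0 0; 0 0 0 0.0336 0.0487 0 0; 0 0 0 0.0336 0.0487 0 0; 0 0 0 0.0336 0.0487 0 0; 0 0 0 0.0259 0.0457 0 0; 0 0 0 0.0259 0.0457 0 0",
  squeeze=15,
)

```text
t: 1.1
eef_pos: [0.3441, 0.3027, 0.2944]
ee_rot: [3.142, 0.0, -0.087]
force: [1.6, 0.1, -0.2]
width: 0.0133
gripper_force: 0.0
```

Call:
move_arm(
  rows="0 0 0 0.0259 0.0457 0 0; 0 0 0 0.0259 0.0457 0 0; 0 0 0 0.0259 0.0457 0 0; 0 0 0 0.0259 0.0457 0 0; 0 0 0 0.0259 0.0457 0 0; 0 0 0 0.0259 0.0457 0 0; 0 0 0 0.0259 0.0457 0 0; 0 0 0 0 0 0 0",
)

```text
t: 2.1
eef_pos: [0.4971, -0.0328, 0.2937]
ee_rot: [3.141, 0.002, -0.091]
force: [0.5, 0.0, -0.6]
width: 0.0003
gripper_force: 0.0
```

Call:
move_arm(
  rows="0 0 0 0 0 0.04 0; 0 0 0 0 0 0.035 0; 0 0 0 0 0 0.023 0; 0 0 0 0 -0.01 0 0; 0 0 0 0 -0.01 0 0; 0 0 0 0 -0.01 0 0; 0 0 0 0 -0.01 0 0; 0 0 0 0 -0.01 0 0",
)

```text
t: 3.1
eef_pos: [0.5011, 0.0207, 0.197]
ee_rot: [-3.142, -0.001, -0.086]
force: [0.2, -1.5, 0.1]
width: 0.0005
gripper_force: 0.8
```

```bash
cat > look.py <<'E'
from fit import *
import sys
C0=np.array([.50101,.02478,.14]);yaw=np.deg2rad(-4.99)
A=grab('scene')[0:2];B=grab('top')[0:2]
(c,_,an),_=house(B[1]);print('housing',np.round(c,4),an%90,'(ref .5727 .0185 85.0)')
ex=np.array([np.cos(yaw),np.sin(yaw),0]);ey=np.array([-ex[1],ex[0],0])
e=arm.get_state()['eef_pos'];f=(np.array(e)-C0);print('tcp rot',f@ex,f@ey,f[2])
data=[]
for n,d in(('scene',A[1]),('top',B[1])):
    x,y,z,r=wheel(C0,yaw,n,d)
    k=~((abs(y-f@ey)<.026)&(z>f[2]-.012)) ; x,y,z,r=x[k],y[k],z[k],r[k]
    data.append((x,y,z,r)); a=np.rad2deg(np.arctan2(-y,z))%360; print(np.histogram(a,36,(0,360))[0])
t=np.deg2rad(np.arange(0,72,.5));s=[[score(q,[w]) for q in t] for w in data]
print('arm angle mod 72: scene,top,both',np.argmin(s,1)/2,np.argmin(np.sum(s,0))/2)
if len(sys.argv)>1: cv2.imwrite('pics/'+sys.argv[1],cv2.resize(A[0][145:230,200:290],None,fx=6,fy=6,interpolation=2))
E
python3 look.py
```

```text
housing [ 0.5721 -0.0015] 88.8078842163086 (ref .5727 .0185 85.0)
tcp rot 0.00044533262711005 -0.0037486349301585347 0.05664728180018366
[ 0  0  0  0 34 30  1  0  0  0  3 47 26 11  0  0  0  0 19 32  2  0  0  0
  0  2 26 34  0  0  0  0  0 13  9  1]
[ 0  0  0  0 48  2  0  0  0  0  0  6  0  0  0  0  0  0  0  0  0  0  0  0
  0  0  0  0  0  0  0  0  0  0  0  0]
arm angle mod 72: scene,top,both [50.5 44.5] 48.5
```

Call:
move_arm(
  rows="0 0 0 0 -0.008 0 0; 0 0 0 0 -0.008 0 0; 0 0 0 0 -0.006 0 0; 0 0 0 0 0 0 0",
)

```text
t: 3.7
eef_pos: [0.5031, 0.0425, 0.1966]
ee_rot: [-3.141, -0.0, -0.086]
force: [0.3, -0.4, -0.6]
width: 0.0003
gripper_force: 0.0
```

```bash
sed -i 's/house(B\[1\])/house(A[1],"scene")/; s/ref .5727 .0185 85.0/ref .5719 .0179 85.35/' look.py; python3 look.py
```

```text
housing [0.57   0.0031] 85.73348999023438 (ref .5719 .0179 85.35)
tcp rot 0.00043603421781225984 0.01747433773922851 0.05655065506773657
[ 0  0 16 45  6  0  0  0  5 47 28  9  0  0  0  1 30 30  2  0  0  0  0  2
 27 19  0  0  0  0  0 12 29  4  0  0]
[ 0  1 38  5  0  0  0  0  1 20  1  0  0  0  0  0  0  2  0  0  0  0  0  0
  0  0  0  0  0  0  0  0  0  0  0  0]
arm angle mod 72: scene,top,both [31.5 25.5] 29.0
```

Call:
move_arm(
  rows="0 0 0 0 0.005 -0.03 0; 0 0 0 0 0 -0.034 0; 0 0 0 0 0.05 0 0; 0 0 0 0 0.05 0 0; 0 0 0 0 0 0 0; 0 0 0 0 0 0.035 0; 0 0 0 0 0 0.03 0; 0 0 0 0 -0.01 0 0",
)

```text
t: 4.8
eef_pos: [0.4933, -0.0526, 0.1938]
ee_rot: [3.141, 0.004, -0.088]
force: [-0.8, 0.5, -0.1]
width: 0.0009
gripper_force: 0.0
```

Call:
move_arm(
  rows="0 0 0 0 -0.01 0 0; 0 0 0 0 -0.01 0 0; 0 0 0 0 -0.01 0 0; 0 0 0 0 -0.01 0 0; 0 0 0 0 -0.01 0 0; 0 0 0 0 -0.01 0 0; 0 0 0 0 -0.01 0 0; 0 0 0 0 0 0 0",
)

```text
t: 5.8
eef_pos: [0.5008, 0.0178, 0.1954]
ee_rot: [-3.141, 0.0, -0.086]
force: [-0.3, -0.6, 0.4]
width: 0.0004
gripper_force: 0.0
```

```bash
python3 look.py e.png
```

```text
housing [ 0.5697 -0.0091] 82.3367919921875 (ref .5719 .0179 85.35)
tcp rot 0.00037698066437621616 -0.007536052037661136 0.055429523851164786
[ 0  0  0  1 29 30  7  0  0  0  2 42 41  1  0  0  0  0 13 33  0  0  0  0
  0  0 21 39  0  0  0  0  0  9 10  1]
[ 0  0  0  7 22  7  1  0  0  0  0 13  6  1  0  0  0  0  0  0  0  0  0  0
  0  0  0  0  0  0  0  0  0  0  0  0]
arm angle mod 72: scene,top,both [50. 43.] 48.5
```

View pics/e.png

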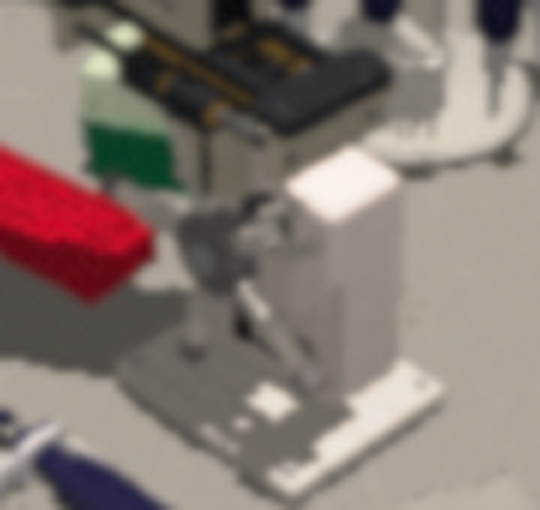

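The picture shows the finger pushing at the top. The fork prongs, near (265,220), now point up and to the right at about 49°, and the housing hasn't moved. I'll carry on with the push.

Call:
move_arm(
  rows="0 0 0 0 -0.008 0 0; 0 0 0 0 -0.008 0 0; 0 0 0 0 -0.008 0 0; 0 0 0 0 0 0 0; 0 0 0 0 0.006 -0.03 0; 0 0 0 0 0 -0.036 0; 0 0 0 0 0.05 -0.02 0; 0 0 0 0 0.055 -0.02 0",
)

```text
t: 6.9
eef_pos: [0.4933, -0.0701, 0.3025]
ee_rot: [-3.141, -0.001, -0.084]
force: [1.6, 0.4, 1.1]
width: 0.0004
gripper_force: 0.0
```

```bash
python3 look.py
```

```text
housing [0.5726 0.0169] 84.05598449707031 (ref .5719 .0179 85.35)
tcp rot 0.0011128414226243954 -0.09801883281734501 0.16414380815229385
[ 0  0 31 28 11  0  0  0  0 53 33  4  0  0  0  0 28 34  2  0  0  0  0  3
 22 21  0  0  0  0  1 15 64  6  0  0]
[0 0 0 0 0 0 0 0 0 0 0 0 0 0 0 0 0 0 0 0 0 0 0 0 0 0 0 0 0 0 0 0 0 0 0 0]
arm angle mod 72: scene,top,both [30.  0.] 30.0
```

Call:
move_arm(
  rows="0 0 0 0 0 0.05 0; 0 0 0 0 0 0.035 0; 0 0 0 0 0 0.022 0; 0 0 0 0 -0.012 0 0; 0 0 0 0 -0.012 0 0; 0 0 0 0 -0.012 0 0; 0 0 0 0 -0.012 0 0; 0 0 0 0 -0.006 0 0",
)

```text
t: 8.0
eef_pos: [0.4981, -0.0147, 0.1949]
ee_rot: [-3.141, -0.001, -0.086]
force: [-0.4, -1.6, 0.7]
width: 0.0003
gripper_force: 0.6
```

Call:
move_arm(
  rows="0 0 0 0 0 0 0",
)

```text
t: 8.12
eef_pos: [0.4979, -0.0152, 0.1946]
ee_rot: [-3.141, -0.0, -0.086]
force: [0.5, -0.8, 0.2]
width: 0.0003
gripper_force: 0.0
```

```bash
python3 look.py
```

```text
housing [ 0.5627 -0.0212] 46.70077133178711 (ref .5719 .0179 85.35)
tcp rot 0.00029756520836735556 -0.04066253894596275 0.054445279205421554
[18  6  0  0  0  0 37 36  2  0  0  0  1 35 43  2  0  0  0  0  8 28  8  0
  0  0  0  0 23 49  6  0  0  0  0 21]
[ 0  0  0  0  0  0 19  4  0  0  0  0  0  0  0  0  0  0  0  0  0  0  0  0
  0  0  0  0  0  0  0  0  0  0  0  0]
arm angle mod 72: scene,top,both [71.5 69. ] 71.0
```

The fork is close to upright already. I'll back off and check it with a clear view.

Call:
move_arm(
  rows="0 0 0 0 0.02 0 0; 0 0 0 0 0.03 0 0; 0 0 0 0 0.03 -0.03 0; 0 0 0 0 0 -0.05 0; 0 0 0 -0.03 0.05 -0.03 0; 0 0 0 0 0.06 0 0; 0 0 0 0 0.06 0 0; 0 0 0 0 0.06 0 0",
)

```text
t: 9.22
eef_pos: [0.4422, -0.322, 0.3034]
ee_rot: [-3.142, -0.001, -0.087]
force: [1.7, 1.1, 0.4]
width: 0.0004
gripper_force: 0.0
```

Call:
move_arm(
  rows="0 0 0 0 0.06 0 0; 0 0 0 0 0 0 0",
)

```text
t: 9.48
eef_pos: [0.4361, -0.3833, 0.3018]
ee_rot: [-3.141, 0.002, -0.092]
force: [-0.4, 1.4, 0.2]
width: 0.0006
gripper_force: 0.0
```

```bash
python3 look.py f.png; python3 - <<'E'
from fit import *
A=np.load('/tmp/scene.npz');B=np.load('/tmp/top.npz')
print(house(B['d']))
yaw=np.deg2rad(-4.99);C=np.array([.50101,.02478,.14])
for n,D in(('scene',A),('top',B)):
    x,y,z,r=wheel(C,yaw,n,D['d']); a=np.rad2deg(np.arctan2(-y,z))
    for c in(0,72,144,-144,-72):
        dd=(a-c+180)%360-180;k=(abs(dd)<30)&(r>.05)
        if k.sum()>5: print(n,c,k.sum(),'mean',dd[k].mean().round(1),'range',np.percentile(dd[k],[5,95]).round(1), 'y@tip', y[k&(r>.08)].mean().round(4))
cv2.imwrite('pics/g.png',cv2.resize(B['p'][145:210,185:265],None,fx=7,fy=7,interpolation=2))
E
```

```text
housing [0.5719 0.0179] 84.14591979980469 (ref .5719 .0179 85.35)
tcp rot -0.028700231905357892 -0.40922126696554123 0.16237480554825523
[34 20  0  0  0  0 38 37  2  0  0  0  1 38 39  2  0  0  0  0  8 29  7  0
  0  0  0  0 17 53  7  0  0  0  1 30]
[16  3  0  0  0  2 72 22  0  0  0  0  0  8  9  0  0  0  0  0  0  4  9  0
  0  0  0  0  8 79  7  0  0  0  0 19]
arm angle mod 72: scene,top,both [71.5  0.5] 71.5
(((0.5724172592163086, 0.019035886973142624), (0.09858334809541702, 0.0605584941804409), 88.42242431640625), array([0.57229844, 0.01805884, 0.16726528]))
scene 0 67 mean 2.8 range [-7.7 13.6] y@tip -0.0041
scene 72 65 mean -1.1 range [-6.5  4.7] y@tip -0.0871
scene 144 59 mean -3.4 range [-7.8  1.3] y@tip -0.0558
scene -144 30 mean -0.7 range [-9.1  6.5] y@tip 0.0507
scene -72 56 mean 4.1 range [-1.6  8.9] y@tip 0.0816
top 0 35 mean 1.1 range [-7.4 10.9] y@tip -0.0018
top 72 83 mean -3.7 range [-10.6   2.2] y@tip -0.0845
top 144 8 mean -3.7 range [-6.9 -0.8] y@tip -0.055
top -144 9 mean 4.1 range [1.2 6.7] y@tip 0.0524
top -72 75 mean 5.8 range [ 1.9 10.9] y@tip 0.0819
```

View pics/f.png

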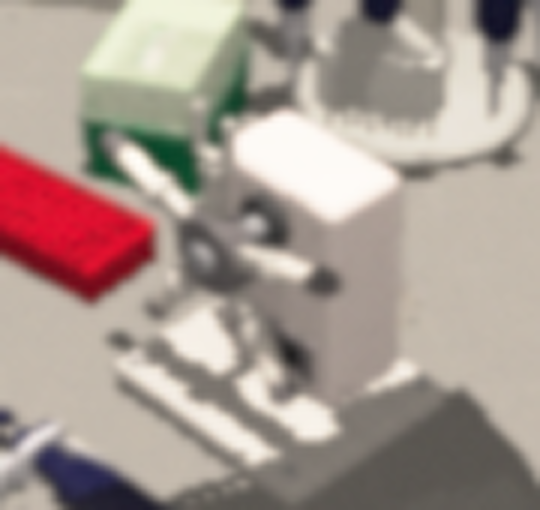

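View pics/g.png

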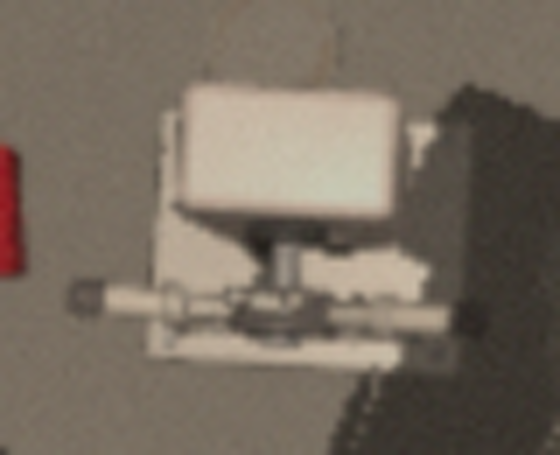

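The two prongs stand upright, at about (200,110) and (225,130) in the scene crop. The tilt is 1–2°, within measurement error. The housing hasn't moved and the arm is clear, so I'm handing it in.

```bash
python3 -c "
from station import arm
print(arm.job_done())"
```

```text
the job is handed in; nothing more can be done
None
```

The fork arm now points straight up, to within about 2° as measured by the cameras; the rotator has not measurably moved, the arm is clear of everything, and the job was handed in at about 9.6 s.

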